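# Clear and reset the stop rail for a block and lay the block in

## Robot

A 7-joint arm with a two-finger parallel gripper is mounted at the origin on the work surface; the furniture and walls round the work are solid. World frame = base frame: x ahead of the robot, y to its left, z up, the work surface at z = 0. Lengths are in m, angles in rad, forces in N, time in s.
With the tool pointing down it reaches from about 0.35 to 0.9 m from the base axis. Payload 19.9 kg.
Tool frame: the origin (TCP) lies on the centre line of the jaws, within the pads' length; the fingertips stand ahead of it and the grasp point (between the pads) lies 11 mm behind it (manip.tip_extent is the z of the fingertips in the tool frame, in m); z points along the fingers, y is the line along which they close (so a half turn about z gives the same grasp; the last joint's range is limited). The gripper opens to 94 mm and grips with 3 to 60 N. Pads are 16 mm wide; open, the fingers measure 119 mm over their backs; the gripper's body (75 mm by 177 mm) begins 78 mm behind the grasp point.
Start: joints at [1.069, 0.417, -0.01, 1.614, 0.005, 1.111, -0.053], TCP at [0.278, -0.56, 0.213] pointing down, gripper open.
Joint ranges: [-2.81, 2.81], [-0.39, 2.02], [-1.27, 1.25], [0.06, 2.57], [-1.19, 4.33], [0.19, 2], [-2.82, 2.82]. Speed limits (rad/s): [1.89, 1.89, 2.39, 2.39, 3.01, 3.01, 3.01].

## Interface

Orientations are given as a unit quaternion [w, x, y, z].
In Python, from cell import manip gives the robot as it stands. The module is installed in compiled form; this text tells all that it offers.
- The arm moves only by the tool move_arm, never from a script. Its argument "increments" is a list that holds one entry, the list of rows, each a list of 7 numbers: the turn, a rotation vector about the tool's x, y, z in degrees, then the shift along the tool's x, y, z in m, then the gripper's target within -1 to 1 (fully open at 1, half-way at 0, shut at -1). A call has 1 to 5 rows; each row is the pose to reach, as a shift and turn from the pose commanded when the call began, along the tool's axes at that moment; what a row does not reach only later rows make up. A row lasts 1/10 s, in which the tool goes at most 50 mm and 8.59 degrees, less where a joint would pass 70% of its speed; a pose out of reach is approached as far as the arm can. A call with a gripper value outside its range is refused whole. The fingers move at their own pace and stop on an object; "newtons" is the grip in N (left out, the last holds). Time passes only in rows, so rows that repeat a pose let the fingers close. It gives the time, the measured TCP pose, the force, the opening and the grip force at its end, in the units of the state.
- manip.sense(): the state, without advancing time (a new reading comes with each control period).
- manip.camera(name): name is "scene" or "top" or "wrist"; returns the picture (384x512x3 uint8, blue, green, red); there is no depth.
- manip.camera_params(name): a dict with "K" (3x3 intrinsics, pixels), "R" (3x3) and "t" (3): a world point X has camera coordinates R X + t; the wrist camera has in their place "T_tool_cam" (4x4, takes a point from camera to tool coordinates, whose origin is the TCP and whose axes are the flange's). Camera axes: x right, y down, z forward; pixel columns grow to the right and rows downward; lengths in m; the calibration is good to about 2 mm. A picture is of the moment at which its call begins: read the wrist's pose just before it. camera_params takes no time and is no camera call.
- manip.sign_off(): hands the job in; it is judged then, once.
The state is a dict: "time": time; "q": joint angles; "qd": joint speeds; "joint_efforts": joint torques, N m; "position": TCP position; "tcp_rot": TCP orientation; "ft_force": force on the tool from outside, world axes, zero at the start; "moment": the same for the moment, N m; "width": finger opening in m; "gripper_force": force on a finger pad.
Only numpy, scipy, OpenCV 4.12 (cv2) and the standard library are available. Lean on these libraries where they do the work, as an engineer would, in place of code of your own. Each camera call takes 0.05 s, during which the arm holds its last target. There are 200 camera calls.

## Task

Set the sanding jig for the wooden block: first clear the steel air coupler off the plywood bed and lay it on the bare bench clear of the jig, then lift the red stop out of its notch, shift it along without taking it out of its channel, and drop it fully into the notch that leaves the block just room, lengthwise, between the two stops' paddles. Then lay the wooden block flat on the bed between the two paddles, in line with the rail. The blue stop stays in its notch, and the other things on the bench stay where they are.

Things in the scene. Friction and masses are not known exactly. Their poses are not given: they have to be found in the camera images.
- stop_rail: Jig fixed to the bench: plywood bed 8 mm thick, own x -160 to +30 mm, own y -175 to +175, with a toothed aluminium channel along own y. Origin: on the bench below the channel's middle; z up, bed on the -x (robot's) side. Channel inner width 40 mm (x -20 to +20), walls 6 mm thick, tops 40 mm above the bench.
- first_notch (a point): Middle of the first of 12 notches, level with the tooth tops, 24 mm above the bench. The others follow every 26 mm along the rail's +y (own y -143 to +143 mm). Each is 14 mm wide between dark cross teeth 12 mm wide, 16 mm deep. A fixed grey plug, lower than the teeth, fills one notch that is never needed.
- bed_middle (a point): Point on the bed's upper face (8 mm above the bench), at the rail's own x = -90 mm, y = 0. The block belongs on the line through it along the rail's y, up to 25 mm to either side.
- red_stop: Red stop, loose, about 220 g, axes as the rail's. Origin: centre of the underside of its dark shoe (36 x 38 x 14 mm in x, y, z), resting on the tooth tops (24 mm above the bench). A tongue 34 x 10 mm reaches 13 mm down into the notch, play 2 mm along, 3 mm across. It must rise over 13 mm to pass the teeth; over 29 mm it leaves the channel. It stands on either side of blue, too near or too far.
- red_grip (a point): Where to grasp the red stop's tab: on its middle line, 56 mm above the stop's origin. The tab is 26 mm wide across the rail (x; grasp across this) and 16 mm along it (y); its top is 15 mm above this point, its free faces begin 28 mm below it, where the arm leaves to -x.
- red_paddle (a point): Centre of the red paddle, at the stop's own (-90, 0, 8) mm: 54 mm (x) x 12 mm (along the rail) x 40 mm high, its top 52 mm above the bench when seated. The arm to it is 12 mm thick, 18 to 28 mm above the stop's origin. Stops n notches apart leave a gap of n x 26 - 12 mm between paddles: five notches, 118 mm, suit the block.
- blue_stop: Blue stop, same shape, origin and axes as the red one, seated in another notch. It stays there (nudges within its play do not matter).
- wood_block: Loose wooden packing block, 50 mm (own x) x 110 mm (own y) x 38 mm high, 110 to 230 g, flat on the bench left or right of the jig, turned up to 1.2 rad. Origin: centre of its underside. Grasp it across the 50 mm. Either end may face either stop.
- cream_plug_1: Bystander: cream plastic conical plug, 61 mm across, 28 mm high; origin centre of underside. It lies on the other side of the jig from the block.
- parts_tray_1: Bystander: grey small-parts tray, 102 x 70 x 34 mm; origin centre of underside.
- air_coupler_1: Loose steel air coupler, 62 mm long (own y), 23 mm wide and 24 mm high, 90 g, lying on the bed at any yaw, beside the channel. Origin: centre of its underside. Grasp it across its 23 mm. Beside the jig the bench at base x 0.42 to 0.60 m, y 0.30 to 0.44 m on either side bears nothing but things listed here.
- pencil: Bystander: dark green pencil, 123 mm long (own y), 7 mm thick; origin centre of underside.
- marker: Bystander: green and white marker pen, 135 mm long (own y), 17 mm thick; origin centre of underside.
- green_hook_b: Bystander: pale green moulded hook, 59 x 102 x 35 mm; origin centre of underside.

How it is judged:
On the way, in this order (a step that is already met when the one before it is completed fails the run):
1. the air coupler lies on the bench, clear of the jig, let go (height (world z) of air_coupler_1 between -0.02 and 0.03 m and (y of air_coupler_1 in the frame of stop_rail above 0.207 m or y of air_coupler_1 in the frame of stop_rail below -0.207 m or x of air_coupler_1 in the frame of stop_rail below -0.192 m or x of air_coupler_1 in the frame of stop_rail above 0.062 m) and linear speed of air_coupler_1 below 0.03 m/s and contact force between the fingers and air_coupler_1 below 0.1 N), for 0.2 s.
2. the red stop is lifted clear of the teeth (more than 13 mm above its seat) (z of red_stop in the frame of stop_rail above 0.037 m), for 0.1 s.
3. the red stop sits fully down in the notch five from the blue stop (z of red_stop in the frame of stop_rail below 0.028 m and angle between red_stop's own z axis and vertical below 0.12 rad and (y of red_stop in the frame of blue_stop between 0.123 and 0.137 m or y of red_stop in the frame of blue_stop between -0.137 and -0.123 m)), for 0.2 s.
At the end, for the whole second after the job is handed in: Coupler on the bench off the bed; red stop seated (4 mm) and 130 mm (7 mm) from blue along the rail; blue seated, moved < 12 mm; block flat on the bed (4 mm, 0.06 rad), its middle 56-76 mm from blue towards red and 65-115 mm bedward of the channel's middle, in line with the rail (0.12 rad); at rest (z of each of red_stop, blue_stop in the frame of stop_rail below 0.028 m and angle between red_stop's own z axis and vertical below 0.12 rad and ((y of red_stop in the frame of blue_stop between 0.123 and 0.137 m and y of wood_block in the frame of blue_stop between 0.056 and 0.076 m) or (y of red_stop in the frame of blue_stop between -0.137 and -0.123 m and y of wood_block in the frame of blue_stop between -0.076 and -0.056 m)) and distance of blue_stop from where it was at the start of the episode below 0.012 m and z of wood_block in the frame of stop_rail between 0.004 and 0.012 m and x of wood_block in the frame of stop_rail between -0.115 and -0.065 m and angle between wood_block's own z axis and vertical below 0.06 rad and angle between the y axis of wood_block and the y axis of stop_rail, either way round below 0.12 rad and linear speed of each of wood_block, red_stop below 0.02 m/s and height (world z) of air_coupler_1 between -0.02 and 0.03 m and (y of air_coupler_1 in the frame of stop_rail above 0.207 m or y of air_coupler_1 in the frame of stop_rail below -0.207 m or x of air_coupler_1 in the frame of stop_rail below -0.192 m or x of air_coupler_1 in the frame of stop_rail above 0.062 m) and linear speed of air_coupler_1 below 0.03 m/s); the robot touches nothing.
It fails at once if the red stop is taken out of the channel (its tongue more than 4 mm above the walls) (z of red_stop in the frame of stop_rail above 0.057 m).
It fails at once if the blue stop is lifted out of its notch (z of blue_stop in the frame of stop_rail above 0.036 m).
It fails at once if a bystander is moved by more than 30 mm (distance of any of cream_plug_1, parts_tray_1, pencil, marker, green_hook_b from where it was at the start of the episode above 0.03 m).
It also fails if it takes over 66 s, if anything falls off the work surface, if the arm or the gripper's body presses on something with over 40 N, if the wrist force passes 120 N, or if a joint passes its speed limit or range.

## Working session

There is one attempt and no reset: what is moved stays moved. The work goes in short steps, Python scripts to look and compute and a tool call to move; the robot and the scene stay as the last step left them, time stands still between calls to the robot, and variables do not carry over. Pictures are saved under pics/ and viewed, at most 10 in all, crops included, and the job is handed in when it is done.

Besides the shell and the picture viewer there is one more tool, called after "Request:" by a JSON object that holds its "name" and its "arguments", one argument or row to a line. move_arm: Moves the arm, as the interface text tells. Its arguments: {"type":"object","properties":{"increments":{"type":"array"},"newtons":{"type":"number"}},"required":["increments"]}

```bash
mkdir -p pics; cat > h.py <<'E'
import numpy as np, cv2
from cell import manip
from scipy.spatial.transform import Rotation as Ro
def ray(name,uv,z,st=None):
    p=manip.camera_params(name);K=np.array(p["K"])
    d=np.linalg.inv(K)@np.array([uv[0],uv[1],1.])
    if name=="wrist":
        T=np.array(p["T_tool_cam"]);q=st["tcp_rot"];R=Ro.from_quat([q[1],q[2],q[3],q[0]]).as_matrix()
        o=R@T[:3,3]+np.array(st["position"]);d=R@T[:3,:3]@d
    else:
        R=np.array(p["R"]);t=np.array(p["t"]);o=-R.T@t;d=R.T@d
    return o+d*(z-o[2])/d[2]
def proj(name,X):
    p=manip.camera_params(name);c=np.array(p["R"])@np.array(X)+np.array(p["t"]);u=np.array(p["K"])@c
    return u[:2]/u[2]
E
python3 - <<'E'
from h import *
s=manip.sense();print(s["position"],s["tcp_rot"],s["width"],manip.tip_extent,s["time"])
a=manip.camera("top");b=manip.camera("scene")
cv2.imwrite("pics/top.png",a);cv2.imwrite("pics/scene.png",b)
cv2.imwrite("pics/top_v.png",cv2.resize(a,(800,600),interpolation=cv2.INTER_CUBIC))
for n in("top","scene"):
    p=manip.camera_params(n);print(n,np.array(p["K"]).round(1).tolist(),np.array(p["R"]).round(3).tolist(),np.array(p["t"]).round(3))
print(manip.camera_params("wrist"))
E
```

```text
[ 0.27774943 -0.5594878   0.21283352] [-5.82779555e-04  9.73577388e-01  2.28356522e-01 -1.70262718e-04] 0.09402652772444575 0.008 0.0
top [[401.1, 0.0, 254.9], [0.0, 401.1, 184.7], [0.0, 0.0, 1.0]] [[0.009, -1.0, 0.001], [-0.998, -0.009, -0.062], [0.062, -0.001, -0.998]] [-0.003  0.487  1.405]
scene [[406.6, 0.0, 248.1], [0.0, 406.6, 189.5], [0.0, 0.0, 1.0]] [[-0.679, -0.734, -0.01], [-0.494, 0.467, -0.733], [0.543, -0.493, -0.68]] [0.335 0.291 0.977]
{'K': array([[325.59082829,   0.        , 249.53446357],
       [  0.        , 325.59082829, 190.33627771],
       [  0.        ,   0.        ,   1.        ]]), 'T_tool_cam': array([[ 7.87404510e-04, -9.59392791e-01, -2.82072424e-01,
         8.21253594e-02],
       [ 9.99999630e-01,  8.52785227e-04, -1.09020866e-04,
        -4.23645681e-04],
       [ 3.45141030e-04, -2.82072234e-01,  9.59393108e-01,
        -1.72343207e-01],
       [ 0.00000000e+00,  0.00000000e+00,  0.00000000e+00,
         1.00000000e+00]])}
```

View pics/top_v.png

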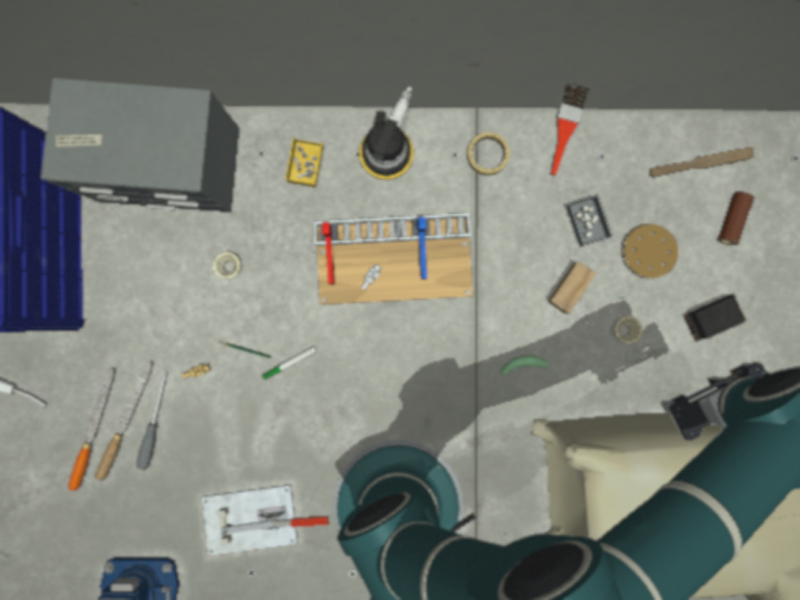

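View pics/scene.png

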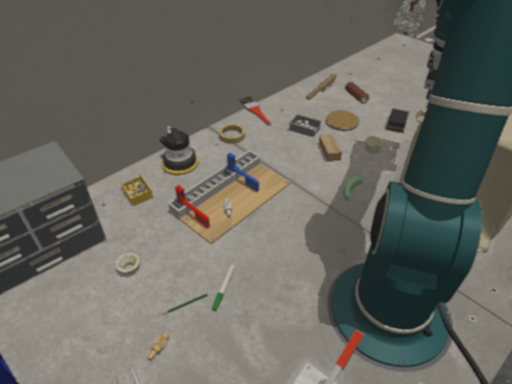

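The top view (800x600) shows the jig at about (395,260), with the red stop at (327,230), blue at (421,225) and the coupler between them at (371,275). The block is on the right at (571,287), the cream plug on the left at (226,264), the tray at (588,220) and the marker at (290,363). The bench just in front of the bed at (395,330) is bare. The scene view agrees.

```bash
cat >> h.py <<'E'
def pose():
    s=manip.sense();q=s["tcp_rot"];return s,Ro.from_quat([q[1],q[2],q[3],q[0]])
def yawy(R): # direction (deg, mod 180) of tool y axis in world
    y=R.as_matrix()[:,1];return np.degrees(np.arctan2(y[1],y[0]))
def go(tgt,closedir,p=None,R=None):
    """increment (turn deg, shift m) to vertical tool with tool y along closedir deg (mod 180)"""
    if R is None: s,R=pose();p=s["position"]
    d=(closedir-yawy(R)+90)%180-90
    y=np.radians(yawy(R)+d);Y=np.array([np.cos(y),np.sin(y),0]);Z=np.array([0,0,-1.]);X=np.cross(Y,Z)
    N=Ro.from_matrix(np.c_[X,Y,Z])
    return (R.inv()*N).as_rotvec(degrees=True).round(1), R.inv().apply(np.array(tgt)-p).round(4), N
E
python3 - <<'E'
from h import *
a=cv2.imread("pics/top.png");h=cv2.cvtColor(a,cv2.COLOR_BGR2HSV)
def comps(m,lo=15):
    n,l,st,c=cv2.connectedComponentsWithStats(m.astype(np.uint8));return [(l==i,st[i],c[i]) for i in range(1,n) if st[i,4]>=lo]
H,S,V=[h[...,i].astype(int) for i in range(3)]
wood=(H>8)&(H<24)&(S>60)&(V>110)
for m,st,c in comps(wood,60):
    if not(180<c[0]<400 and 130<c[1]<215):continue
    cn=max(cv2.findContours(m.astype(np.uint8),0,2)[0],key=cv2.contourArea)
    r=cv2.minAreaRect(cn);z=.008 if st[4]>1000 else .036
    W=[ray("top",p,z)[:2].round(3).tolist() for p in cv2.boxPoints(r)]
    print("wood",st,c.round(1),W,np.mean(W,0))
for nm,m in(("red",((H<8)|(H>172))&(S>150)),("blue",(H>105)&(H<125)&(S>130))):
    for mm,st,c in comps(m):
        if 190<c[0]<320 and 120<c[1]<200: 
            cn=max(cv2.findContours(mm.astype(np.uint8),0,2)[0],key=cv2.contourArea);r=cv2.minAreaRect(cn)
            print(nm,st,c,[b.round(1).tolist() for b in cv2.boxPoints(r)])
crop=a[130:200,195:380];cv2.imwrite("pics/c.png",cv2.resize(crop,(798,302),interpolation=cv2.INTER_CUBIC))
E
```

```text
wood [ 203  152  100   43 3351] [253.  173.3] [[0.586, 0.191], [0.608, -0.159], [0.472, -0.166], [0.451, 0.182]] [0.52925 0.012  ]
wood [353 168  28  32 436] [366.2 183.5] [[0.461, -0.335], [0.552, -0.396], [0.525, -0.437], [0.434, -0.376]] [ 0.493 -0.386]
red [206 143   8  39 139] [210.01438849 160.82014388] [[205.6999969482422, 143.10000610351562], [210.8000030517578, 142.8000030517578], [213.3000030517578, 180.89999389648438], [208.10000610351562, 181.1999969482422]]
blue [267 139   6  39 120] [269.825 154.925] [[267.0, 139.0], [272.0, 139.0], [272.0, 177.0], [267.0, 177.0]]
```

View pics/c.png

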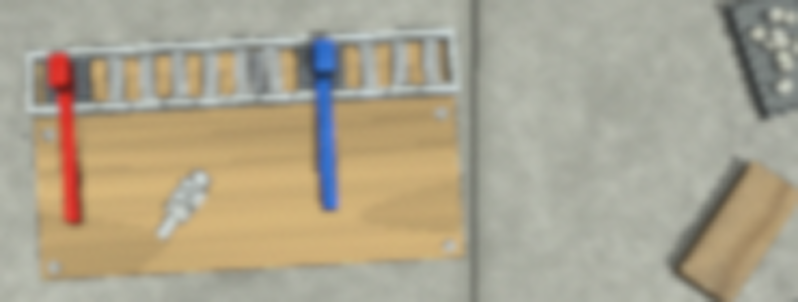

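The crop (4.3x) shows the red tab at (59,70), the blue tab at (322,55) and the grey plug at (262,70). The coupler runs from (163,235) to (203,175).

```bash
cat >> h.py <<'E'
RY=np.radians(3.5);O=np.array([0.621,0.018,0])
RM=np.array([[np.cos(RY),-np.sin(RY),0],[np.sin(RY),np.cos(RY),0],[0,0,1]])
def w2r(p): return RM.T@(np.array(p)-O)
def r2w(p): return RM@np.array(p)+O
E
python3 - <<'E'
from h import *
f=lambda u,v:(195+u/4.314,130+v/4.314)
for n,u,v,z in(("red",59,70,.095),("blue",322,55,.095),("c1",163,235,.018),("c2",203,175,.018),("corner",40,280,.008),("corner",466,257,.008),("ch",28,52,.04),("ch",30,112,.04),("ch",455,30,.04),("ch",458,95,.04)):
    w=ray("top",f(u,v),z);print(n,w.round(4),w2r(w).round(4))
c=[ray("top",f(*k),.018) for k in((163,235),(203,175))]
d=c[1]-c[0];a=np.degrees(np.arctan2(d[1],d[0]));m=(c[0]+c[1])/2;print(m,a)
for cd in(a+90,):
  m[2]=.18;print(go(m,cd)[:2],yawy(pose()[1]))
E
```

```text
red [0.61   0.1586 0.095 ] [-0.0024  0.141   0.095 ]
blue [ 0.6237 -0.0462  0.095 ] [-0.0012 -0.0642  0.095 ]
c1 [0.4868 0.0802 0.018 ] [-0.1302  0.0702  0.018 ]
c2 [0.5364 0.048  0.018 ] [-0.0826  0.0351  0.018 ]
corner [0.4494 0.1815 0.008 ] [-0.1613  0.1737  0.008 ]
corner [ 0.4716 -0.1692  0.008 ] [-0.1606 -0.1778  0.008 ]
ch [0.6332 0.1904 0.04  ] [0.0227 0.1713 0.04  ]
ch [0.5842 0.1879 0.04  ] [-0.0263  0.1718  0.04  ]
ch [ 0.6545 -0.1561  0.04  ] [ 0.0228 -0.1758  0.04  ]
ch [ 0.6013 -0.1587  0.04  ] [-0.0305 -0.1751  0.04  ]
[0.51162122 0.06406392 0.018     ] -32.97623271813082
(array([-0.1,  0. , 59.4]), array([ 0.4868, -0.4545,  0.0334])) -63.59904504280953
```

Request:
{"name": "move_arm", "arguments": {
  "increments": [
    [[0,0,-40.2,0.162,-0.152,0.011,0.2],[0,0,-40.2,0.162,-0.152,0.011,0.2],[0,0,-40.2,0.162,-0.152,0.011,0.2],[0,0,-40.2,0.162,-0.152,0.011,0.2],[0,0,-40.2,0.162,-0.152,0.011,0.2]]
  ]
}}

```text
time: 0.6
position: [0.3567, -0.3476, 0.2023]
tcp_rot: [-0.0, 0.833, 0.553, 0.0]
ft_force: [0.3, -1.4, -0.0]
width: 0.0586
gripper_force: 0.0
```

Request:
{"name": "move_arm", "arguments": {
  "increments": [
    [[0,0,-40.2,0.222,-0.011,0.011,0.2],[0,0,-40.2,0.222,-0.011,0.011,0.2],[0,0,-40.2,0.222,-0.011,0.011,0.2],[0,0,-40.2,0.222,-0.011,0.011,0.2],[0,0,-40.2,0.222,-0.011,0.011,0.2]]
  ]
}}

```text
time: 1.1
position: [0.4343, -0.1395, 0.1914]
tcp_rot: [-0.0, 0.592, 0.806, 0.0]
ft_force: [1.0, -1.1, 0.1]
width: 0.0568
gripper_force: 0.0
```

Request:
{"name": "move_arm", "arguments": {
  "increments": [
    [[0,0,-40.2,0.177,0.135,0.011,0.2],[0,0,-40.2,0.177,0.135,0.011,0.2],[0,0,-40.2,0.177,0.135,0.011,0.2],[0,0,-40.2,0.177,0.135,0.011,0.2],[0,0,-40.2,0.177,0.135,0.011,0.2]]
  ]
}}

```text
time: 1.6
position: [0.512, 0.0693, 0.1803]
tcp_rot: [-0.0, 0.279, 0.96, 0.001]
ft_force: [-0.7, -1.2, -0.0]
width: 0.0562
gripper_force: 0.0
```

```bash
cat >> h.py <<'E'
def look(fn):
    for _ in range(1):
        s,R=pose();a=manip.camera("wrist")
    cv2.imwrite("pics/%s.png"%fn,a);import json
    json.dump({"position":list(map(float,s["position"])),"tcp_rot":list(map(float,s["tcp_rot"]))},open("pics/%s.json"%fn,"w"))
    return a,s
def comps(m,lo=15):
    n,l,st,c=cv2.connectedComponentsWithStats(m.astype(np.uint8));return [(l==i,st[i],c[i]) for i in range(1,n) if st[i,4]>=lo]
E
python3 - <<'E'
from h import *
a,s=look("w1")
print(s["time"],s["position"],s["q"].round(2) if hasattr(s["q"],"round") else s["q"],yawy(pose()[1]),s["ft_force"])
print(go([.5116,.0641,.18],57)[:2])
E
```

```text
1.6 [0.51198037 0.06929517 0.18034989] [ 0.39  0.33 -0.69  1.9   0.25  1.    0.59] 57.978597852951914 [-0.72260823 -1.15302058 -0.00802226]
(array([ 0.1, -0.1,  1. ]), array([-0.0031, -0.0063,  0.0002]))
```

View pics/w1.png

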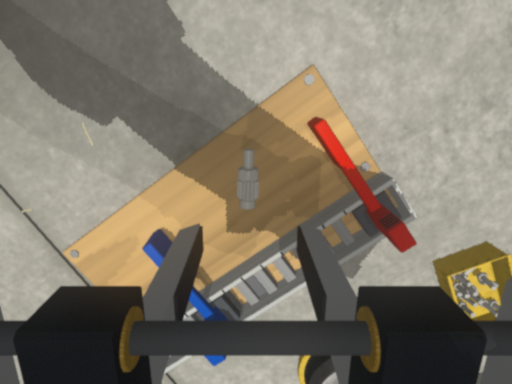

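The wrist view shows the coupler upright in the image, from (248,151) to (248,209), so it lies between the fingers and square to their closing line. The bed corners are at (312,66) and (62,250).

```bash
python3 - <<'E'
from h import *
import json
s=json.load(open("pics/w1.json"))
W=lambda n,u,v,z:print(n,ray("wrist",(u,v),z,s).round(4),w2r(ray("wrist",(u,v),z,s)).round(4))
W("cpl",248.5,181,.02);W("c1",248,151,.02);W("c2",248,209,.02);W("fl",312,66,.008);W("fr",62,250,.008);W("chL",388,173,.04);W("chL2",414,215,.04)
W("redpad tip",316,121,.052);W("bluepad",157,232,.052)
E
```

```text
cpl [0.5153 0.0663 0.02  ] [-0.1025  0.0546  0.02  ]
c1 [0.4881 0.083  0.02  ] [-0.1287  0.073   0.02  ]
c2 [0.5415 0.049  0.02  ] [-0.0775  0.0358  0.02  ]
fl [0.4522 0.1811 0.008 ] [-0.1585  0.1731  0.008 ]
fr [ 0.4716 -0.1634  0.008 ] [-0.1602 -0.172   0.008 ]
chL [0.5778 0.1897 0.04  ] [-0.0326  0.174   0.04  ]
chL2 [0.6324 0.1931 0.04  ] [0.022 0.174 0.04 ]
redpad tip [0.4935 0.1526 0.052 ] [-0.119   0.1422  0.052 ]
bluepad [ 0.5036 -0.0347  0.052 ] [-0.1204 -0.0454  0.052 ]
```

Request:
{"name": "move_arm", "arguments": {
  "increments": [
    [[0,0,0.5,-0.004,-0.001,0.05,0.2],[0,0,0.5,-0.004,-0.001,0.1,0.2],[0,0,0.5,-0.004,-0.001,0.14,0.2],[0,0,0.5,-0.004,-0.001,0.16,0.2],[0,0,0.5,-0.004,-0.001,0.16,0.2]]
  ],
  "newtons": 25
}}

```text
time: 2.15
position: [0.5132, 0.0619, 0.0182]
tcp_rot: [-0.002, 0.288, 0.958, -0.0]
ft_force: [0.1, 0.4, 1.3]
width: 0.0567
gripper_force: 0.0
```

Request:
{"name": "move_arm", "arguments": {
  "increments": [
    [[0,0,0,0,0,0,-1],[0,0,0,0,0,0,-1],[0,0,0,0,0,0,-1],[0,0,0,0,0,0,-1],[0,0,0,0,0,0,-1]]
  ]
}}

```text
time: 2.65
position: [0.5146, 0.0619, 0.0208]
tcp_rot: [0.0, 0.288, 0.958, 0.0]
ft_force: [0.1, 0.0, 3.3]
width: 0.0228
gripper_force: 25.0
```

Request:
{"name": "move_arm", "arguments": {
  "increments": [
    [[0,0,0,0,0,-0.05,-1],[0,0,0,0,0,-0.07,-1],[0,0,0,0.022,-0.038,-0.07,-1],[0,0,0,0.044,-0.076,-0.07,-1],[0,0,0,0.064,-0.111,-0.07,-1]]
  ]
}}

```text
time: 3.15
position: [0.3978, 0.004, 0.0903]
tcp_rot: [-0.0, 0.288, 0.958, -0.0]
ft_force: [0.9, 0.4, -0.4]
width: 0.0228
gripper_force: 25.0
```

Request:
{"name": "move_arm", "arguments": {
  "increments": [
    [[0,0,0,0,0,0.03,-1],[0,0,0,0,0,0.06,-1],[0,0,0,0,0,0.076,-1],[0,0,0,0,0,0.076,-1],[0,0,0,0,0,0.076,-1]]
  ]
}}

```text
time: 3.65
position: [0.3996, 0.0049, 0.0146]
tcp_rot: [-0.0, 0.288, 0.958, 0.0]
ft_force: [0.4, -0.6, -1.4]
width: 0.0228
gripper_force: 25.0
```

Request:
{"name": "move_arm", "arguments": {
  "increments": [
    [[0,0,0,0,0,0,0],[0,0,0,0,0,0,0],[0,0,0,0,0,0,0],[0,0,0,0,0,0,0],[0,0,0,0,0,-0.04,0]]
  ]
}}

```text
time: 4.15
position: [0.3976, 0.005, 0.0523]
tcp_rot: [-0.003, 0.288, 0.958, -0.0]
ft_force: [0.2, -0.9, 1.8]
width: 0.0469
gripper_force: 0.0
```

Request:
{"name": "move_arm", "arguments": {
  "increments": [
    [[0,0,0,0,0,-0.05,0.2],[0,0,0,0,0,-0.1,0.2],[0,0,0,0,0,-0.15,0.2],[0,0,0,0,0,-0.17,0.2],[0,0,0,0,0,-0.17,0.2]]
  ]
}}

```text
time: 4.65
position: [0.401, 0.0044, 0.2272]
tcp_rot: [0.003, 0.288, 0.957, -0.0]
ft_force: [-0.6, -0.6, -1.7]
width: 0.0565
gripper_force: 0.0
```

```bash
python3 - <<'E'
from h import *
s,R=pose();print(s["time"],s["position"],s["q"],yawy(R))
for r in([0,.143,.2],):
    w=r2w(r);print(w,go(w,3.5)[:2])
E
```

```text
4.65 [0.40102927 0.00444972 0.22716365] [ 0.69667775  0.01007714 -0.78078333  2.09469839  0.01118622  1.03508758
  0.89574905] 56.46514986963043
[0.61227006 0.16073328 0.2       ] (array([ 0.2,  0.3, 53. ]), array([-0.0896,  0.2469,  0.0279]))
```

Request:
{"name": "move_arm", "arguments": {
  "increments": [
    [[0,0,8.4,-0.018,0.049,0.006,0.2],[0,0,16.8,-0.036,0.099,0.012,0.2],[0,0,25.2,-0.054,0.148,0.02,0.2],[0,0,33.6,-0.072,0.198,0.026,0.2],[0,0,42,-0.09,0.247,0.03,0.2]]
  ]
}}

```text
time: 5.15
position: [0.5631, 0.125, 0.1992]
tcp_rot: [-0.001, 0.565, 0.825, -0.001]
ft_force: [0.4, -1.4, 0.7]
width: 0.0568
gripper_force: 0.0
```

Request:
{"name": "move_arm", "arguments": {
  "increments": [
    [[0,0,8,0,0,0.01,0.2],[0,0,11,0,0,0.02,0.2],[0,0,11,0,0,0.02,0.2],[0,0,11,0,0,0.02,0.2]]
  ]
}}

```text
time: 5.55
position: [0.5619, 0.1246, 0.1806]
tcp_rot: [-0.0, 0.638, 0.77, -0.0]
ft_force: [-0.4, 0.9, 0.4]
width: 0.0563
gripper_force: 0.0
```

```bash
python3 - <<'E'
from h import *
a,s=look("w2")
print(s["time"],s["position"],s["q"],yawy(pose()[1]))
h=cv2.cvtColor(a,cv2.COLOR_BGR2HSV);H,S,V=[h[...,i].astype(int) for i in range(3)]
for m,st,c in comps(((H<8)|(H>172))&(S>120),100):print(st,c)
E
```

```text
5.55 [0.56194188 0.12456604 0.18060032] [ 0.25448398  0.4428653  -0.67663576  1.75468494  0.31287101  1.05532054
 -0.34379658] 10.739678980349524
[ 186  133  151   45 2557] [266.73758311 152.1685569 ]
```

View pics/w2.png

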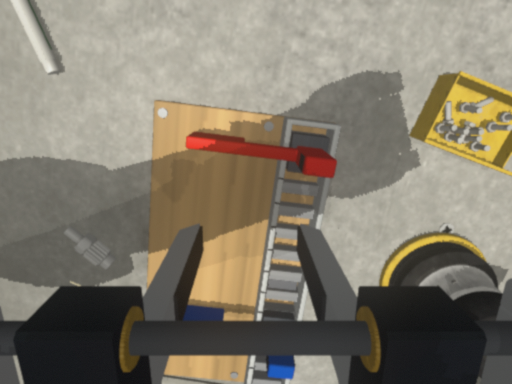

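The coupler lies on the bench at (88,248), clear of the bed. The red tab is near (318,160), and the last move stopped about 60 mm short of it. I'll enlarge that area.

```bash
python3 - <<'E'
from h import *
a=cv2.imread("pics/w2.png")[90:220,180:350];cv2.imwrite("pics/c2.png",cv2.resize(a,None,fx=4.5,fy=4.5,interpolation=cv2.INTER_CUBIC))
E
```

```text
(no output)
```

View pics/c2.png

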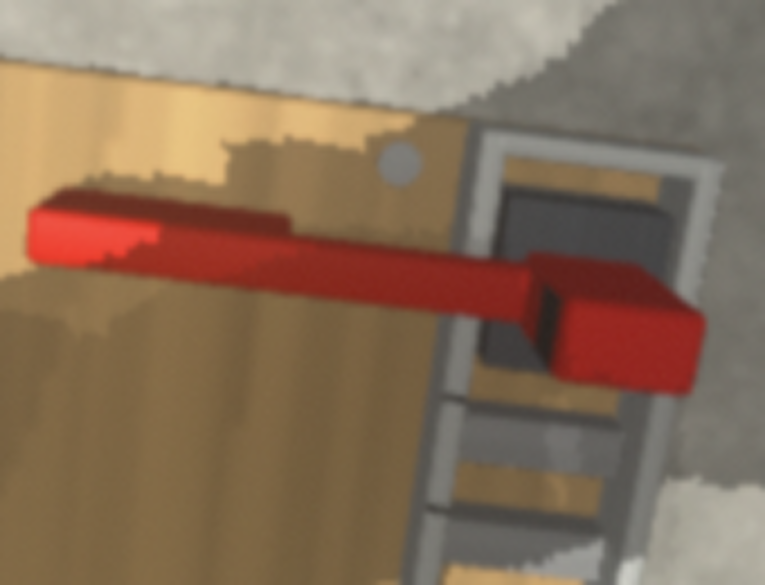

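The tab's top face is at px (320.0,167.3), with its edges running (567,303)-(706,317) in the crop.

```bash
python3 - <<'E'
from h import *
import json
s=json.load(open("pics/w2.json"))
f=lambda u,v:(180+u/4.5,90+v/4.5)
W=lambda n,u,v,z:print(n,ray("wrist",f(u,v),z,s).round(4),w2r(ray("wrist",f(u,v),z,s)).round(4))
for p in((567,303),(706,317),(692,393),(556,378),(630,348)):W("tab",*p,.095)
W("chL",478,120,.04);W("chR",720,157,.04)
W("chin",508,148,.04)
t=ray("wrist",f(630,348),.095,s);t[2]=.16
print(go(t,3.3)[:2]); t[2]=.069;print(go(t,3.3)[:2])
E
```

```text
tab [0.5994 0.167  0.095 ] [-0.0125  0.1501  0.095 ]
tab [0.6244 0.1692 0.095 ] [0.0126 0.1507 0.095 ]
tab [0.6256 0.1552 0.095 ] [0.0129 0.1366 0.095 ]
tab [0.6007 0.1533 0.095 ] [-0.012   0.1363  0.095 ]
tab [0.6125 0.1612 0.095 ] [0.0002 0.1434 0.095 ]
chL [0.5835 0.1929 0.04  ] [-0.0268  0.1768  0.04  ]
chR [0.6351 0.195  0.04  ] [0.0249 0.1758 0.04  ]
chin [0.5909 0.1884 0.04  ] [-0.0196  0.1719  0.04  ]
(array([-0. , -0. ,  7.4]), array([0.0267, 0.0562, 0.0211]))
(array([-0. , -0. ,  7.4]), array([0.0267, 0.0562, 0.1121]))
```

Request:
{"name": "move_arm", "arguments": {
  "increments": [
    [[0,0,7.4,0.014,0.028,0.01,0.2],[0,0,7.4,0.027,0.056,0.021,0.2],[0,0,7.4,0.027,0.056,0.021,0.2],[0,0,7.4,0.027,0.056,0.06,0.2],[0,0,7.4,0.027,0.056,0.085,0.2]]
  ]
}}

```text
time: 6.1
position: [0.612, 0.1608, 0.0951]
tcp_rot: [-0.0, 0.687, 0.727, 0.0]
ft_force: [0.3, -1.1, -0.9]
width: 0.056
gripper_force: 0.0
```

```bash
python3 - <<'E'
from h import *
s,R=pose();print(s["time"],s["position"],yawy(R),s["width"],s["ft_force"]);print(go([.6125,.161,.069],3.4)[:2])
E
```

```text
6.1 [0.61202757 0.16075862 0.09507901] 3.290508837191063 0.056039064336566455 [ 0.29332537 -1.05341213 -0.90288152]
(array([ 0. , -0. , -0.1]), array([0.0002, 0.0005, 0.0261]))
```

Request:
{"name": "move_arm", "arguments": {
  "increments": [
    [[0,0,0,0,0,0.02,0.2],[0,0,0,0,0,0.026,0],[0,0,0,0,0,0.026,-1],[0,0,0,0,0,0.026,-1],[0,0,0,0,0,0.026,-1]]
  ],
  "newtons": 50
}}

```text
time: 6.6
position: [0.613, 0.1615, 0.0714]
tcp_rot: [0.0, 0.687, 0.727, 0.001]
ft_force: [-0.9, -0.3, -0.2]
width: 0.028
gripper_force: 0.0
```

Request:
{"name": "move_arm", "arguments": {
  "increments": [
    [[0,0,0,0,0,0,-1],[0,0,0,0,0,0,-1],[0,0,0,0,0,-0.007,-1],[0,0,0,0,0,-0.014,-1],[0,0,0,0,0,-0.02,-1]]
  ]
}}

```text
time: 7.1
position: [0.6125, 0.1615, 0.091]
tcp_rot: [0.0, 0.687, 0.727, 0.0]
ft_force: [0.9, -0.3, -2.2]
width: 0.0255
gripper_force: 50.0
```

Request:
{"name": "move_arm", "arguments": {
  "increments": [
    [[0,0,0,0,0,0,-1],[0,0,0,0,0,0,-1]]
  ]
}}

```text
time: 7.3
position: [0.6124, 0.1613, 0.0902]
tcp_rot: [-0.0, 0.687, 0.727, 0.0]
ft_force: [-0.3, -1.2, -1.6]
width: 0.0255
gripper_force: 50.0
```

```bash
python3 - <<'E'
from h import *
s,R=pose();print(s["time"],s["position"],R.as_rotvec(degrees=True),yawy(R),s["width"],s["ft_force"],s["moment"])
print(go(np.array(s["position"])+RM@[0,-.078,0],3.4)[:2])
E
```

```text
7.3 [0.6124319  0.16134887 0.09020617] [-1.23643416e+02 -1.30806753e+02 -2.88582242e-02] 3.2251537732345628 0.02548001437088674 [-0.2753251  -1.2386127  -1.63371378] [ 0.03114711 -0.17227162 -0.0309488 ]
(array([ 0. , -0. , -0.2]), array([-0.078 ,  0.0004, -0.    ]))
```

Request:
{"name": "move_arm", "arguments": {
  "increments": [
    [[0,0,0,-0.02,0,0,-1],[0,0,0,-0.04,0,0,-1],[0,0,0,-0.06,0,0,-1],[0,0,0,-0.078,0,0,-1],[0,0,0,-0.078,0,0,-1]]
  ]
}}

```text
time: 7.8
position: [0.617, 0.0802, 0.0896]
tcp_rot: [0.0, 0.688, 0.726, -0.001]
ft_force: [0.2, -0.1, -2.4]
width: 0.0258
gripper_force: 50.0
```

```bash
python3 - <<'E'
from h import *
s,R=pose();print(s["time"],s["position"],w2r(s["position"]),s["ft_force"],s["width"])
a=manip.camera("top");b,s=look("w3")
f=np.vstack([cv2.resize(a[125:205,190:330],None,fx=4,fy=4,interpolation=2),cv2.resize(b[:,:],(560,280))])
cv2.imwrite("pics/c3.png",f)
E
```

```text
7.8 [0.61699288 0.08024952 0.08961733] [-0.00019941  0.06237804  0.08961733] [ 0.16906569 -0.09265185 -2.40196224] 0.025751104121381853
```

View pics/c3.png

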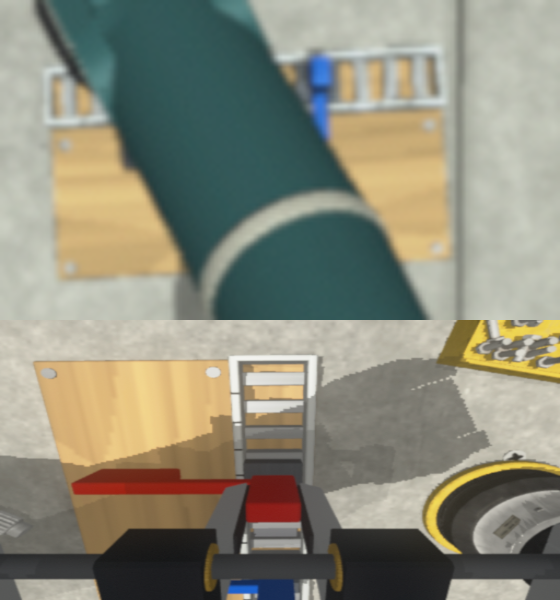

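The wrist view shows the red stop held level over the channel, with its shoe between the walls. Now settle it and then lower.

Request:
{"name": "move_arm", "arguments": {
  "increments": [
    [[0,0,0,0,0,0,-1],[0,0,0,0,0,0,-1]]
  ]
}}

```text
time: 8.1
position: [0.6166, 0.0845, 0.09]
tcp_rot: [-0.0, 0.686, 0.727, 0.0]
ft_force: [-0.0, 0.0, -2.7]
width: 0.026
gripper_force: 50.0
```

```bash
python3 - <<'E'
from h import *
s,R=pose();print(s["time"],s["position"],w2r(s["position"]),s["ft_force"],s["width"])
E
```

```text
8.1 [0.6166351  0.08446931 0.09003249] [-0.00029891  0.0666118   0.09003249] [-0.01223335  0.04972016 -2.67953442] 0.026038766905752495
```

Request:
{"name": "move_arm", "arguments": {
  "increments": [
    [[0,0,0,-0.0005,0,0.004,-1],[0,0,0,-0.0005,0,0.008,-1],[0,0,0,-0.0005,0,0.012,-1],[0,0,0,-0.0005,0,0.016,-1],[0,0,0,-0.0005,0,0.019,-1]]
  ]
}}

```text
time: 8.6
position: [0.6167, 0.0831, 0.0711]
tcp_rot: [-0.0, 0.687, 0.727, -0.0]
ft_force: [-20.7, -3.5, 60.3]
width: 0.0255
gripper_force: 50.1
```

Request:
{"name": "move_arm", "arguments": {
  "increments": [
    [[0,0,0,0,0,0.001,-1],[0,0,0,0,0,0.001,-1]]
  ]
}}

```text
time: 8.8
position: [0.6167, 0.0831, 0.0712]
tcp_rot: [0.0, 0.687, 0.727, -0.0]
ft_force: [-10.9, -3.6, 22.0]
width: 0.0257
gripper_force: 50.0
```

```bash
python3 - <<'E'
from h import *
s,R=pose();print(s["time"],s["position"],w2r(s["position"]),s["ft_force"],s["width"])
E
```

```text
8.8 [0.61665024 0.08314708 0.07120266] [-0.00036452  0.06529111  0.07120266] [-10.86256688  -3.57114809  21.99540053] 0.025670804741559913
```

Request:
{"name": "move_arm", "arguments": {
  "increments": [
    [[0,0,0,0,0,0,0.1],[0,0,0,0,0,0,0.1],[0,0,0,0,0,0,0.1],[0,0,0,0,0,0,0.1],[0,0,0,0,0,-0.03,0.1]]
  ]
}}

```text
time: 9.3
position: [0.6149, 0.0825, 0.0972]
tcp_rot: [-0.002, 0.687, 0.727, -0.002]
ft_force: [0.4, 0.2, 0.4]
width: 0.0515
gripper_force: 0.0
```

Request:
{"name": "move_arm", "arguments": {
  "increments": [
    [[0,0,0,0,0,-0.05,0.1],[0,0,0,0,0,-0.09,0.4],[0,0,0,0,0,-0.1,1],[0,0,0,0,0,-0.1,1]]
  ]
}}

```text
time: 9.7
position: [0.6175, 0.0831, 0.2014]
tcp_rot: [0.001, 0.687, 0.727, 0.001]
ft_force: [0.6, 0.7, -0.7]
width: 0.072
gripper_force: 0.0
```

Request:
{"name": "move_arm", "arguments": {
  "increments": [
    [[0,0,-5.3,-0.046,-0.016,0,1],[0,0,-10.6,-0.092,-0.032,0,1],[0,0,-16,-0.138,-0.047,0,1],[0,0,-21,-0.184,-0.062,0,1],[0,0,-26.5,-0.231,-0.078,0,1]]
  ]
}}

```text
time: 10.2
position: [0.5504, -0.1537, 0.1982]
tcp_rot: [-0.001, 0.5, 0.866, -0.0]
ft_force: [0.7, -0.5, 0.4]
width: 0.0942
gripper_force: 0.0
```

Request:
{"name": "move_arm", "arguments": {
  "increments": [
    [[0,0,-5.3,-0.034,-0.034,0,1],[0,0,-10.6,-0.068,-0.069,0,1],[0,0,-16,-0.103,-0.103,0,1],[0,0,-21,-0.137,-0.138,0,1],[0,0,-26,-0.172,-0.172,0,1]]
  ]
}}

```text
time: 10.7
position: [0.4863, -0.3883, 0.198]
tcp_rot: [-0.001, 0.293, 0.956, 0.001]
ft_force: [0.5, -0.0, 0.1]
width: 0.0941
gripper_force: 0.0
```

Request:
{"name": "move_arm", "arguments": {
  "increments": [
    [[0,0,0,0,0,0,1],[0,0,0,0,0,0,1]]
  ]
}}

```text
time: 10.9
position: [0.4868, -0.3871, 0.1978]
tcp_rot: [-0.001, 0.296, 0.955, 0.001]
ft_force: [0.5, 0.5, -0.2]
width: 0.0941
gripper_force: 0.0
```

```bash
python3 - <<'E'
from h import *
b,s=look("w4");a=manip.camera("top");cv2.imwrite("pics/top2.png",a)
print(s["time"],s["position"],s["q"],yawy(pose()[1]))
f=np.vstack([cv2.resize(a[125:205,190:330],None,fx=4,fy=4,interpolation=2)[:,:512],b[:270]])
cv2.imwrite("pics/c4.png",f)
E
```

```text
10.9 [ 0.48681089 -0.38711724  0.19778832] [ 1.14031951  0.52226349 -0.71533268  1.61650502  0.36601758  1.14455643
  1.30687479] 55.77435281986667
```

View pics/c4.png

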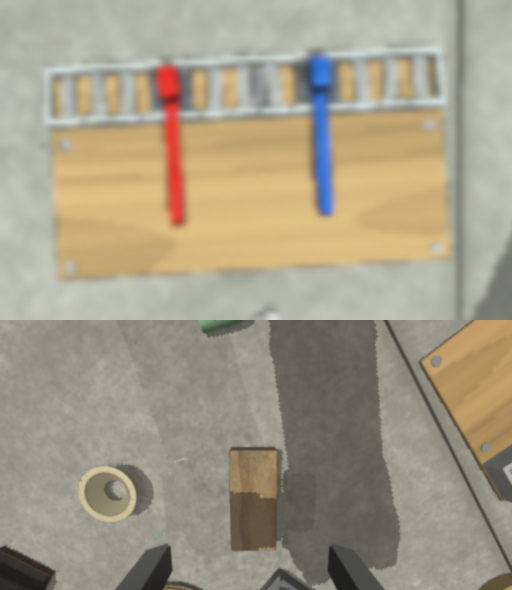

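The top view shows red seated at (168,85) and blue at (320,72), about five notches apart. The wrist view shows the block's top face spanning x 230-277, y 130-229, well aligned with the gripper.

```bash
python3 - <<'E'
from h import *
import json
s=json.load(open("pics/w4.json"))
C=[ray("wrist",p,.038,s) for p in((230.5,130.5),(276.5,130.5),(276.5,229.5),(230.5,229.5))]
for c in C:print(c.round(4))
m=np.mean(C,0);d=C[0]-C[3];print(m,np.degrees(np.arctan2(d[1],d[0])),np.linalg.norm(d),np.linalg.norm(C[0]-C[1]))
a=cv2.imread("pics/w4.png");h=cv2.cvtColor(a,cv2.COLOR_BGR2HSV);H,S,V=[h[...,i].astype(int) for i in range(3)]
for mm,st,c in comps((H>8)&(H<24)&(S>85),400):
    if st[0]<300: print(st,c,cv2.minAreaRect(np.argwhere(mm)[:,::-1].astype(np.float32)))
m[2]=.016;print(go(m,56)[:2])
a=cv2.imread("pics/top2.png");h=cv2.cvtColor(a,cv2.COLOR_BGR2HSV)
f=lambda u,v:(190+u/4,125+v/4)
for n,u,v,z in(("red",168,78,.095),("blue",320,66,.095),("rp",178,221,.052),("bp",325,211,.052)):print(n,w2r(ray("top",f(u,v),z)))
E
```

```text
[ 0.4359 -0.3752  0.038 ]
[ 0.4621 -0.3369  0.038 ]
[ 0.5526 -0.3958  0.038 ]
[ 0.5239 -0.4376  0.038 ]
[ 0.49363064 -0.38640048  0.038     ] 144.68789399446396 0.10791710159661197 0.04643399400221418
[ 230  129   47  101 4299] [253.49150965 177.09769714] ((252.99996948242188, 178.99996948242188), (99.99998474121094, 45.99999237060547), 90.0)
[ 138  267   85   55 3223] [180.5004654  298.75116351] ((180.0, 294.0), (54.0, 84.0), 90.0)
[  36  305   40   68 1281] [ 51.04839969 339.6206089 ] ((53.87255859375, 338.87127685546875), (33.40696334838867, 69.67738342285156), 11.592175483703613)
(array([ 0.1, -0.1, -0.2]), array([-0.0056,  0.002 ,  0.1828]))
red [-0.00060564  0.06243792  0.095     ]
blue [ 0.00294083 -0.06568263  0.095     ]
rp [-0.11811238  0.06189915  0.052     ]
bp [-0.11605067 -0.06520113  0.052     ]
```

Request:
{"name": "move_arm", "arguments": {
  "increments": [
    [[0,0,0,-0.0055,0.002,0.05,1],[0,0,0,-0.0055,0.002,0.1,1],[0,0,0,-0.0055,0.002,0.15,1],[0,0,0,-0.0055,0.002,0.18,1],[0,0,0,-0.0055,0.002,0.182,1]]
  ],
  "newtons": 40
}}

```text
time: 11.5
position: [0.4922, -0.3851, 0.0141]
tcp_rot: [-0.003, 0.294, 0.956, 0.002]
ft_force: [-0.0, -0.4, 0.1]
width: 0.0941
gripper_force: 0.0
```

Request:
{"name": "move_arm", "arguments": {
  "increments": [
    [[0,0,0,0,0,0,0],[0,0,0,0,0,0,-1],[0,0,0,0,0,0,-1],[0,0,0,0,0,0,-1],[0,0,0,0,0,0,-1]]
  ]
}}

```text
time: 12.0
position: [0.4938, -0.3884, 0.0187]
tcp_rot: [0.0, 0.295, 0.956, -0.0]
ft_force: [0.0, -0.1, -0.1]
width: 0.0575
gripper_force: 0.0
```

Request:
{"name": "move_arm", "arguments": {
  "increments": [
    [[0,0,0,0,0,-0.04,-1],[0,0,0,0,0,-0.09,-1],[0,0,0,0,0,-0.13,-1],[0,0,0,0,0,-0.13,-1],[0,0,0,0,0,-0.13,-1]]
  ]
}}

```text
time: 12.5
position: [0.4937, -0.3885, 0.1488]
tcp_rot: [0.001, 0.295, 0.956, -0.0]
ft_force: [-0.1, 0.3, -0.5]
width: 0.0177
gripper_force: 0.0
```

```bash
python3 - <<'E'
from h import *
s,R=pose();print(s["time"],s["position"],yawy(R),s["width"],s["q"],s["ft_force"])
t=r2w([-.09,0,.15]);print(t,np.array(t)-s["position"])
E
```

```text
12.5 [ 0.49365519 -0.38849378  0.14879816] 55.713429923501565 0.017709196429171136 [ 1.11418696  0.58129226 -0.69152499  1.64808424  0.41326687  1.06185967
  1.27127473] [-0.10089751  0.26443905 -0.47845263]
[0.53116787 0.01250563 0.15      ] [0.03751267 0.40099941 0.00120184]
```

The gripper was still closing (57 mm) when the lift began, so it missed the block. Reopen, check the block, and repeat with a longer close.

Request:
{"name": "move_arm", "arguments": {
  "increments": [
    [[0,0,0,0,0,-0.03,1],[0,0,0,0,0,-0.05,1],[0,0,0,0,0,-0.05,1],[0,0,0,0,0,-0.05,1],[0,0,0,0,0,-0.05,1]]
  ]
}}

```text
time: 13.0
position: [0.493, -0.3879, 0.1963]
tcp_rot: [-0.001, 0.295, 0.956, 0.001]
ft_force: [-0.2, -0.4, -0.3]
width: 0.0541
gripper_force: 0.0
```

Request:
{"name": "move_arm", "arguments": {
  "increments": [
    [[0,0,0,0,0,0,1],[0,0,0,0,0,0,1],[0,0,0,0,0,0,1],[0,0,0,0,0,0,1],[0,0,0,0,0,0,1]]
  ]
}}

```text
time: 13.5
position: [0.4936, -0.3881, 0.1979]
tcp_rot: [-0.0, 0.295, 0.956, 0.0]
ft_force: [-0.3, -0.4, -0.8]
width: 0.0925
gripper_force: 0.0
```

```bash
python3 - <<'E'
from h import *
a,s=look("w5");print(s["time"],s["position"],s["width"],yawy(pose()[1]))
h=cv2.cvtColor(a,cv2.COLOR_BGR2HSV);H,S,V=[h[...,i].astype(int) for i in range(3)]
for mm,st,c in comps((H>8)&(H<24)&(S>85),400):
    if 200<c[0]<300 and c[1]<250:
        r=cv2.minAreaRect(np.argwhere(mm)[:,::-1].astype(np.float32));C=np.array([ray("wrist",p,.038,s) for p in cv2.boxPoints(r)]);m=C.mean(0);print(st,r,m)
        m[2]=.018;print(go(m,yawy(pose()[1]))[:2])
E
```

```text
13.5 [ 0.49357791 -0.38812067  0.19787579] 0.09247355955666606 55.73171204227847
[ 227  123   48  101 4344] ((250.5, 173.0), (100.0, 47.0), 90.0) [ 0.49265988 -0.38613628  0.038     ]
(array([ 0., -0.,  0.]), array([0.0019, 0.0011, 0.1799]))
```

Block is unmoved and centred.

Request:
{"name": "move_arm", "arguments": {
  "increments": [
    [[0,0,0,0.0015,0.001,0.05,1],[0,0,0,0.0015,0.001,0.1,1],[0,0,0,0.0015,0.001,0.15,1],[0,0,0,0.0015,0.001,0.178,1],[0,0,0,0.0015,0.001,0.181,0]]
  ],
  "newtons": 40
}}

```text
time: 14.05
position: [0.4912, -0.3851, 0.0135]
tcp_rot: [-0.002, 0.294, 0.956, 0.001]
ft_force: [-0.2, -0.3, 1.2]
width: 0.0894
gripper_force: 0.0
```

Request:
{"name": "move_arm", "arguments": {
  "increments": [
    [[0,0,0,0,0,0,-0.3],[0,0,0,0,0,0,-0.6],[0,0,0,0,0,0,-1],[0,0,0,0,0,0,-1],[0,0,0,0,0,0,-1]]
  ]
}}

```text
time: 14.55
position: [0.4931, -0.3868, 0.0177]
tcp_rot: [0.0, 0.295, 0.956, -0.0]
ft_force: [-0.8, 0.5, 7.8]
width: 0.0502
gripper_force: 40.0
```

Request:
{"name": "move_arm", "arguments": {
  "increments": [
    [[0,0,0,0,0,0,-1],[0,0,0,0,0,0,-1],[0,0,0,0,0,0,-1],[0,0,0,0,0,0,-1],[0,0,0,0,0,0,-1]]
  ]
}}

```text
time: 15.05
position: [0.4931, -0.3868, 0.0177]
tcp_rot: [0.0, 0.295, 0.956, -0.0]
ft_force: [-2.0, 1.1, 7.9]
width: 0.0502
gripper_force: 40.0
```

Request:
{"name": "move_arm", "arguments": {
  "increments": [
    [[0,0,0,0,0,-0.03,-1],[0,0,0,0,0,-0.07,-1],[0,0,0,0,0,-0.11,-1],[0,0,0,0,0,-0.15,-1],[0,0,0,0,0,-0.15,-1]]
  ]
}}

```text
time: 15.55
position: [0.4949, -0.3874, 0.1723]
tcp_rot: [0.003, 0.295, 0.956, -0.001]
ft_force: [1.2, -0.5, -1.7]
width: 0.0501
gripper_force: 40.0
```

Request:
{"name": "move_arm", "arguments": {
  "increments": [
    [[0,0,5,0.019,0.035,0,-1],[0,0,10,0.039,0.07,0,-1],[0,0,15.5,0.058,0.106,0,-1],[0,0,21,0.078,0.141,0,-1],[0,0,26,0.097,0.176,0,-1]]
  ]
}}

```text
time: 16.05
position: [0.5113, -0.1848, 0.1664]
tcp_rot: [-0.0, 0.504, 0.864, -0.0]
ft_force: [0.3, 0.4, -1.9]
width: 0.0498
gripper_force: 40.0
```

Request:
{"name": "move_arm", "arguments": {
  "increments": [
    [[0,0,5,0.033,0.023,0,-1],[0,0,10,0.066,0.046,0,-1],[0,0,15.5,0.1,0.07,0,-1],[0,0,21,0.133,0.093,0,-1],[0,0,26,0.164,0.116,0,-1]]
  ]
}}

```text
time: 16.55
position: [0.5307, 0.0152, 0.1666]
tcp_rot: [-0.0, 0.685, 0.728, -0.0]
ft_force: [0.4, -0.5, -1.2]
width: 0.0504
gripper_force: 40.0
```

Request:
{"name": "move_arm", "arguments": {
  "increments": [
    [[0,0,0,0,0,0,-1],[0,0,0,0,0,0,-1],[0,0,0,0,0,0,-1]]
  ]
}}

```text
time: 16.85
position: [0.531, 0.0125, 0.1666]
tcp_rot: [-0.0, 0.684, 0.73, -0.0]
ft_force: [-0.6, -0.3, -2.5]
width: 0.0504
gripper_force: 40.0
```

```bash
python3 - <<'E'
from h import *
a,s=look("w6");R=pose()[1];print(s["time"],s["position"],s["width"],yawy(R),s["ft_force"],go([.5312,.0125,.1],3.5)[:2])
cv2.imwrite("pics/c6.png",cv2.resize(a,(800,600)))
E
```

```text
16.85 [0.53096901 0.01248019 0.16660632] 0.050369544688784046 3.6781622805927063 [-0.57932987 -0.27373572 -2.53106937] (array([-0. ,  0. ,  0.2]), array([0.0002, 0.0002, 0.0667]))
```

View pics/c6.png

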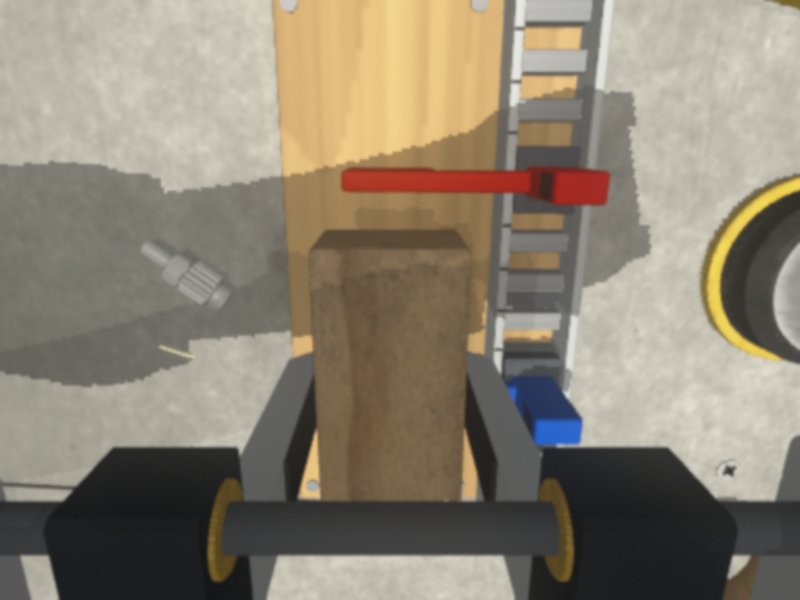

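The block is held square over the bed. Its far edge is at row 250, the red paddle bar at rows 169-191, and the blue tab's top at (557,431). Now check the lengthwise clearance.

```bash
python3 - <<'E'
from h import *
import json
s=json.load(open("pics/w6.json"));k=1.5625
for n,u,v,z in(("block far edge",390,250,.187),("fl",312,250,.187),("fr",469,250,.187),("paddle far",388,169,.052),("paddle near",388,191,.052),("red tab far",582,171,.095),("red tab near",582,203,.095),("blue tab near",557,443,.095),("blue far",557,421,.095),("chin",524,0,.04),("chin",500,350,.04)):
    print(n,w2r(ray("wrist",(u/k,v/k),z,s)).round(4))
a=cv2.imread("pics/w6.png");r=a[95:170,248];print([tuple(map(int,x)) for x in r[:35:1]])
E
```

```text
block far edge [-0.091   0.0532  0.187 ]
fl [-0.1146  0.0531  0.187 ]
fr [-0.0671  0.0533  0.187 ]
paddle far [-0.0921  0.0717  0.052 ]
paddle near [-0.0921  0.0599  0.052 ]
red tab far [-0.0016  0.0729  0.095 ]
red tab near [0.     0.0581 0.095 ]
blue tab near [ 0.0008 -0.0714  0.095 ]
blue far [-0.0005 -0.0579  0.095 ]
chin [-0.0214  0.1572  0.04  ]
chin [-0.021  -0.0395  0.04  ]
[(136, 206, 238), (136, 206, 238), (133, 203, 237), (123, 187, 226), (100, 152, 187), (89, 135, 168), (90, 136, 167), (90, 135, 167), (90, 135, 167), (89, 135, 167), (88, 133, 165), (80, 121, 158), (60, 91, 141), (38, 61, 130), (35, 54, 143), (36, 55, 162), (40, 58, 175), (42, 60, 179), (40, 59, 177), (41, 59, 178), (39, 57, 176), (39, 57, 176), (40, 57, 176), (35, 54, 173), (37, 54, 173), (35, 52, 169), (35, 55, 162), (47, 73, 153), (71, 108, 153), (84, 127, 159), (88, 131, 163), (88, 132, 163), (88, 132, 162), (88, 132, 163), (88, 131, 162)]
```

Request:
{"name": "move_arm", "arguments": {
  "increments": [
    [[0,0,0,0.0015,0,0.03,-1],[0,0,0,0.0015,0,0.06,-1],[0,0,0,0.0015,0,0.08,-1],[0,0,0,0.0015,0,0.085,-1],[0,0,0,0.0015,0,0.085,-1]]
  ]
}}

```text
time: 17.4
position: [0.5309, 0.0144, 0.0818]
tcp_rot: [-0.001, 0.684, 0.729, -0.0]
ft_force: [-0.5, -0.2, -0.6]
width: 0.0503
gripper_force: 40.0
```

Request:
{"name": "move_arm", "arguments": {
  "increments": [
    [[0,0,0,0,0,0,-1],[0,0,0,0,0,0.008,-1],[0,0,0,0,0,0.015,-1],[0,0,0,0,0,0.022,-1],[0,0,0,0,0,0.029,-1]]
  ]
}}

```text
time: 17.9
position: [0.531, 0.015, 0.0524]
tcp_rot: [-0.0, 0.684, 0.73, -0.0]
ft_force: [-0.1, 0.3, -1.7]
width: 0.0502
gripper_force: 40.0
```

Request:
{"name": "move_arm", "arguments": {
  "increments": [
    [[0,0,0,0,0,0.009,-1],[0,0,0,0,0,0.018,-1],[0,0,0,0,0,0.024,-1],[0,0,0,0,0,0.026,-1],[0,0,0,0,0,0.026,-1]]
  ]
}}

```text
time: 18.4
position: [0.531, 0.0152, 0.0267]
tcp_rot: [-0.0, 0.684, 0.73, -0.0]
ft_force: [0.2, 0.1, -1.6]
width: 0.0505
gripper_force: 40.0
```

Request:
{"name": "move_arm", "arguments": {
  "increments": [
    [[0,0,0,0,0,0,-1],[0,0,0,0,0,0,-1]]
  ]
}}

```text
time: 18.6
position: [0.5314, 0.0151, 0.0274]
tcp_rot: [0.0, 0.684, 0.73, 0.0]
ft_force: [0.2, 0.2, -2.1]
width: 0.0504
gripper_force: 40.0
```

Request:
{"name": "move_arm", "arguments": {
  "increments": [
    [[0,0,0,0,0,0.0015,-1],[0,0,0,0,0,0.0015,-1],[0,0,0,0,0,0.0015,0.4],[0,0,0,0,0,0.0015,0.4],[0,0,0,0,0,0.0015,0.4]]
  ]
}}

```text
time: 19.1
position: [0.5311, 0.0151, 0.0255]
tcp_rot: [-0.0, 0.684, 0.73, 0.0]
ft_force: [0.5, 0.5, 0.4]
width: 0.0656
gripper_force: 0.0
```

Request:
{"name": "move_arm", "arguments": {
  "increments": [
    [[0,0,0,0,0,0,0.4],[0,0,0,0,0,-0.03,0.4],[0,0,0,0,0,-0.07,0.4],[0,0,0,0,0,-0.12,0.4],[0,0,0,0,0,-0.16,0.4]]
  ]
}}

```text
time: 19.6
position: [0.5312, 0.0153, 0.188]
tcp_rot: [0.0, 0.684, 0.73, 0.0]
ft_force: [0.2, -0.8, -0.7]
width: 0.0657
gripper_force: 0.0
```

Request:
{"name": "move_arm", "arguments": {
  "increments": [
    [[0,0,0,-0.05,-0.02,0,0.4],[0,0,0,-0.1,-0.04,0,0.4],[0,0,0,-0.15,-0.06,0,0.4],[0,0,0,-0.2,-0.08,0,0.4],[0,0,0,-0.22,-0.08,0,0.4]]
  ]
}}

```text
time: 20.1
position: [0.4637, -0.2128, 0.1856]
tcp_rot: [0.0, 0.685, 0.729, -0.0]
ft_force: [1.2, -0.1, 0.2]
width: 0.0658
gripper_force: 0.0
```

Request:
{"name": "move_arm", "arguments": {
  "increments": [
    [[0,0,0,-0.05,-0.02,0,0.4],[0,0,0,-0.1,-0.02,0,0.4],[0,0,0,-0.1,-0.02,0,0.4],[0,0,0,-0.1,-0.02,0,0.4]]
  ]
}}

```text
time: 20.5
position: [0.4518, -0.3117, 0.1851]
tcp_rot: [-0.0, 0.684, 0.729, 0.0]
ft_force: [0.5, 0.6, -0.4]
width: 0.0656
gripper_force: 0.0
```

```bash
python3 - <<'E'
from h import *
s=manip.sense();print(s["time"],s["position"],s["ft_force"])
a=manip.camera("top");cv2.imwrite("pics/top3.png",a);cv2.imwrite("pics/c7.png",cv2.resize(a[125:225,190:330],None,fx=5,fy=5,interpolation=2))
E
```

```text
20.5 [ 0.45181035 -0.31166918  0.18508654] [ 0.47128852  0.64161149 -0.39402568]
```

View pics/c7.png

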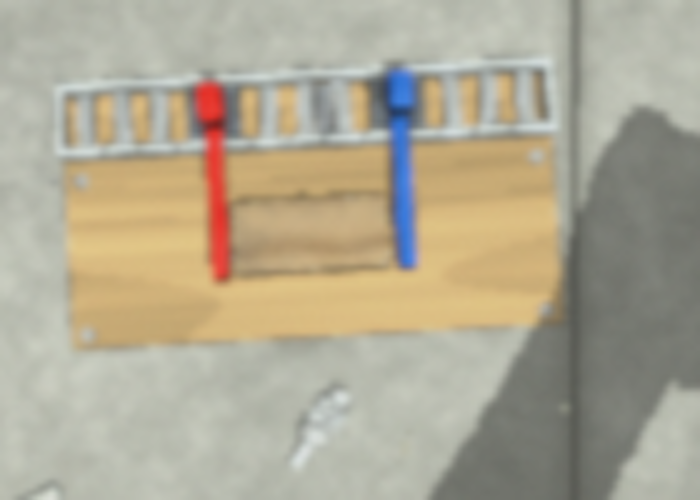

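The block lies flat and in line between the red paddle (220,250) and the blue paddle (405,240). Both stops are seated, and the coupler is on the bench at (320,425).

```bash
python3 -c "
from cell import manip
print(manip.sign_off())"
```

```text
the job is handed in; nothing more can be done
None
```

I handed the job in at about 20.5 s: the last picture shows the coupler on the bare bench, the red stop seated five notches from blue, and the block flat on the bed between the paddles; sign-off returned no verdict.

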